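# Step the seed wheel back one notch

## Task

The ratchet wheel carrying the seed samples was stepped one notch too far. With closed fingertips, gently push the blue knob outward, away from the wheel, until the pawl is lifted right over and stays up; then push the red peg clockwise (seen from above) by one notch, until it lines up with the yellow pointer, and push the knob back so that the pawl drops fully into that notch. Only push: do not grip or lift anything, use no more than about 2 kg of push, leave the things around it where they stand and finish clear of the device.

Things in the scene. Friction and masses are not known exactly. Their poses are not given: they have to be found in the camera images.
- ratchet: green fixed base of the wheel device, screwed to the bench. Origin: on the bench, under the wheel's axle; its z is up, its +y points from the axle towards the pawl, its -y towards the yellow pointer. Base plate 200 mm (x) by 210 mm (y, from -120 to +90), 16 mm thick, with a 70 mm wide tongue out to y = +170 mm
- wheel (a joint): turn of the toothed wheel about its vertical axle, rad, counterclockwise from above positive; near 0 at the start (play 0.04 either way with the pawl down). 12 notches, 0.524 rad apart; one notch back (clockwise) is -0.524. Pawl down: clockwise is blocked, counterclockwise clicks. Pawl up: it turns freely against slight friction (about 1.2 N at a peg) and stays where it is left; end stops at -2.5 and 2.5
- pawl (a joint): tilt of the pawl, rad: 0 = fully down in a notch, 1.05 = lifted fully over against its stop. Weighted: it balances at about 0.67; below 0.6 it falls down, above 0.75 it falls over to the stop by itself, and stays there; needs 1 to 2 N at the knob. It goes below 0.06 only with its nose over a notch
- pawl_knob (a point): centre of the blue ball knob, 28 mm across, on a steel stem 8 mm thick and 80 mm long from the hinge. Down: 85 mm from the wheel axle (towards +y of the base), 134 mm above the bench. Lifted: 165 mm from the axle, 134 mm above the bench; highest half way, 145 mm
- pawl_hinge (a point): centre of the pawl's level hinge pin (pin along the base's x), 125 mm from the wheel axle, 65 mm above the bench, between two green cheeks 78 mm high and 36 mm wide over all
- pawl_nose (a point): middle of the underside of the brass pawl nose, 10 mm wide, 78 mm from the axle and 51.5 mm above the bench when down
- wheel_hub (a point): on the wheel axle, at the height of the disc's top face, 50 mm above the bench. Disc 170 mm across; a hub 32 mm across stands 8 mm above the face; saw teeth 10 mm high on the face between 66 and 85 mm from the axle
- red_peg (a point): centre of the top of the red peg, an upright pin on the wheel, 14 mm across, 45 mm tall (top 95 mm above the bench), 50 mm from the axle. Three like white pegs stand at 90, 180 and 270 degrees from it at the same radius; flat wells with seeds (up to 6 mm high) lie between them
- pointer (a point): centre of the top of the yellow pointer post, 101 mm from the axle (on the base's -y side), 50 mm above the bench; the red peg lines up with it, on the line to the axle, when the wheel is one notch back
- sample_bottle: loose amber glass bottle with cork, 36 mm across, 75 mm tall, beside the device; leave alone; origin at the centre of its underside
- weight: loose brass weight with a neck, 34 mm across, 50 mm tall, beside the device; leave alone; origin at the centre of its underside
- spirit_lamp: loose glass spirit lamp with white cap, 82 mm across, 98 mm tall; leave alone; origin at the centre of its underside
- carton: loose blue carton 70 x 110 x 25 mm; leave alone; origin at the centre of its underside
- petri_dish: loose clear dish with seeds, 90 mm across, 15 mm tall; leave alone; origin at the centre of its underside
- mortar: loose white ceramic bowl, 84 mm across, 50 mm tall; leave alone; origin at the centre of its underside
- wood_stick: loose wooden stick 170 x 10 x 10 mm; leave alone; origin at the centre of its underside

How it is judged:
On the way, in this order (a step that is already met when the one before it is completed fails the run):
1. the pawl is lifted over (above 0.85 rad) while the wheel still stands at its starting notch (value of joint pawl above 0.85 rad and value of joint wheel between -0.2 and 0.2 rad), for 0.2 s.
2. the wheel is one notch back with the pawl still up (value of joint pawl above 0.85 rad and value of joint wheel between -0.62 and -0.385 rad), for 0.2 s.
At the end, for the whole second after the job is handed in: the pawl is down in the notch (within 0.06 rad of its bottom), the wheel stands one notch clockwise of its start (between -0.62 and -0.385 rad, one notch being -0.524), both at rest (value of joint pawl below 0.06 rad and value of joint wheel between -0.62 and -0.385 rad and velocity of joint wheel between -0.05 and 0.05 rad/s and velocity of joint pawl between -0.05 and 0.05 rad/s); the robot touches nothing.
It fails at once if a bystander is moved or lifted by more than 20 mm (distance of any of sample_bottle, weight, spirit_lamp, carton, petri_dish, mortar, wood_stick from where it was at the start of the episode above 0.02 m).
It fails at once if the pawl or wheel is pushed or squeezed with more than 25 N (contact force between the fingers and ratchet above 25 N).
It also fails if it takes over 53 s, if anything falls off the work surface, if the arm or the gripper's body presses on something with over 40 N, if the wrist force passes 120 N, or if a joint passes its speed limit or range.

## Robot

A 6-joint arm with a two-finger parallel gripper is mounted at the origin on the work surface. World frame = base frame: x ahead of the robot, y to its left, z up, the work surface at z = 0. Lengths are in m, angles in rad, forces in N, time in s.
With the tool pointing down it reaches from about 0.325 to 1 m from the base axis. Payload 5.1 kg.
Tool frame: the origin (TCP) lies midway between the tips of the shut fingers; the grasp point (between the pads) lies tcp_to_grasp behind it (tcp_to_grasp is the distance from the TCP to the grasp point, in m); z points along the fingers, y is the direction in which the jaws open and shut (so a half turn about z gives the same grasp; the last joint's range is limited). The gripper opens to 85 mm and grips with 20 to 120 N. Pads are 22 mm wide; open, the fingers measure 114 mm over their backs; the gripper's body (76 mm by 85 mm) begins 54 mm behind the grasp point. The pads swing forward as they close: fully open they stand 13 mm farther back than shut.
Start: joints at [-1.414, 0.124, 1.65, -0, 1.367, -0.083], TCP at [0.154, -0.631, 0.231] pointing down, gripper open.
Joint ranges: [-2.61, 2.61], [-1.02, 2.33], [0.03, 2.71], [-1.35, 4.49], [0.32, 2.68], [-2.91, 2.91]. Speed limits (rad/s): [2.57, 2.57, 3.14, 3.14, 3.14, 3.14].

## Interface

Orientations are given as a unit quaternion [x, y, z, w].
In Python, from plant import * gives the robot as it stands. The module is installed in compiled form; this text tells all that it offers.
- The arm moves only by the shell command python3 -m jog 'ROWS' [FORCE]. ROWS is JSON, a list of rows, each a list of 7 numbers: the shift along the tool's x, y, z in m, then the turn, a rotation vector about the tool's x, y, z in rad, then the opening in per cent of the stroke, from 0 (shut) to 100 (fully open). A call has exactly 5 rows; each row shifts and turns the pose as measured when the row begins, along the tool's axes as they then stand; what a row does not reach is not made up. A row lasts 1/12 s, in which the tool goes at most 41.7 mm and 7.16 degrees, less where a joint would pass 70% of its speed; a pose out of reach is approached as far as the arm can. A call is refused whole if a number of a shift passes 0.0417 or a number of a turn 0.125, either way. A call with a gripper value outside its range is refused whole. The fingers move at their own pace and stop on an object; FORCE is the grip in N (left out, the last holds). Time passes only in rows, so rows that do not move let the fingers close, or fill a call up. It gives the time, the measured TCP pose, the force and the opening at its end, in the units of the state.
- state(): the state, without advancing time (a new reading comes with each control period).
- grab_frame(name): name is "side" or "top" or "wrist"; returns a dict with "image" (400x640x3 uint8, red, green, blue), "K" (3x3 intrinsics, pixels), "rvec" (rotation vector, rad) and "tvec" (3), from world to camera coordinates, as OpenCV has them. Camera axes: x right, y down, z forward; pixel columns grow to the right and rows downward; lengths in m; the calibration is good to about 2 mm. A picture is of the moment at which its call begins. There is no depth.
- finish_job(): hands the job in, once; it reports no verdict.
Trained networks look in the newest picture that a camera, given by its name, has taken for a name from the list of things; names that differ only in an ending like _2 or _b are one class to them, and where a whole thing is asked for, a point or a joint stands for the part that bears it (a point fixed in the world has none). Each returns a list of dicts, best first, with "p" (0 to 1); they miss things now and then, are a little off and sometimes report something else, mostly with a low value. They report only what shows in the picture. A call takes as long as a camera call.
- boxes_of(camera, label): "xy" ([column, row] in pixels, amid what is visible of it).
- silhouettes(camera, label): "mask" (400x640 bool, what is visible of it) and "xy" ([column, row] in pixels, amid what is visible of it).
- tip_of(camera, label): "xy" ([column, row] in pixels: a listed point, or the origin of a listed thing).
The state is a dict: "t": time; "q": joint angles; "qvel": joint speeds; "tau": joint torques, N m; "ee_pos": TCP position; "eef_rot": TCP orientation; "wrist_force": force on the tool from outside, world axes, zero at the start; "wrist_torque": the same for the moment, N m; "width": finger opening in m.
Only numpy, scipy, OpenCV 4.12 (cv2) and the standard library are available. Lean on these libraries where they do the work, as an engineer would, in place of code of your own. Each camera call takes 0.05 s, during which the arm holds its last target.

## Working session

There is one attempt and no reset: what is moved stays moved. The work goes in short steps, Python scripts to look and compute and a shell command to move; the robot and the scene stay as the last step left them, time stands still between calls to the robot, and variables do not carry over. Pictures are saved under pics/ and viewed, and the job is handed in when it is done.

```bash
mkdir -p pics
cat > h.py <<'E'
from plant import *
import numpy as np, cv2
from scipy.spatial.transform import Rotation as R
def cam(f): return np.array(f["K"]),cv2.Rodrigues(np.array(f["rvec"]))[0],np.array(f["tvec"]).reshape(3)
def onz(f,uv,z):
    K,Rm,t=cam(f); c=-Rm.T@t; d=Rm.T@np.linalg.inv(K)@np.array([uv[0],uv[1],1.]); return c+d*(z-c[2])/d[2]
def proj(f,P):
    K,Rm,t=cam(f); p=K@(Rm@np.array(P)+t); return p[:2]/p[2]
def save(f,n): cv2.imwrite("pics/%s.png"%n,f["image"][:,:,::-1])
E
python3 - <<'E'
from h import *
s=state(); print(s)
for c in ["top","side"]:
    f=grab_frame(c); save(f,c+"0")
    K,Rm,t=cam(f); print(c,"cam at",-Rm.T@t)
    for n,z in [("pawl_knob",.134),("wheel_hub",.05),("red_peg",.095),("pointer",.05),("pawl_hinge",.065),("ratchet",0)]:
        for r in tip_of(c,n)[:2]: print(c,n,r["p"],np.round(r["xy"],1),np.round(onz(f,r["xy"],z),4))
E
```

```text
{'t': 0.0, 'q': array([-1.41358744e+00,  1.24493064e-01,  1.65167668e+00,  2.92556816e-06,
        1.36748336e+00, -8.25866330e-02]), 'qvel': array([-0.00024441, -0.00089381,  0.00131497,  0.00103101,  0.00055606,
        0.00012886]), 'tau': array([ 1.05855754e-03, -4.23611534e+01, -3.65454769e+01,  6.92345253e-06,
        7.06050094e-03, -4.35287689e-06]), 'ee_pos': array([ 0.15426312, -0.63080377,  0.23005922]), 'eef_rot': array([ 9.92820379e-01,  1.19610343e-01, -3.69985992e-05, -1.02956182e-03]), 'wrist_force': array([0.21254075, 0.61842254, 0.53171149]), 'wrist_torque': array([-0.02780619, -0.01286829,  0.03631001]), 'width': 0.0853397978438701}
top cam at [0.48568795 0.02484477 1.12775922]
top pawl_knob 0.67 [322.6 196. ] [0.5776 0.0069 0.134 ]
top wheel_hub 0.73 [351.5 211.9] [ 0.5413 -0.0701  0.05  ]
top wheel_hub 0.49 [371.9 203.8] [ 0.5616 -0.125   0.05  ]
top red_peg 0.95 [371.5 201.8] [ 0.5636 -0.1179  0.095 ]
top pointer 0.65 [388.4 218.2] [ 0.5224 -0.1675  0.05  ]
top pawl_hinge 0.92 [308.1 193.1] [0.5924 0.0435 0.065 ]
top ratchet 0.93 [352.3 211.4] [ 0.5453 -0.0768  0.    ]
top ratchet 0.55 [347.9 153.4] [ 0.7083 -0.0692  0.    ]
side cam at [0.30385681 0.78495708 0.88667686]
side pawl_knob 0.72 [305.1 186.5] [0.5746 0.0056 0.134 ]
side pawl_knob 0.19 [379.6 145.3] [ 0.4431 -0.2144  0.134 ]
side wheel_hub 0.62 [321.7 191.2] [ 0.5577 -0.079   0.05  ]
side wheel_hub 0.35 [336.7 137.9] [ 0.5879 -0.3171  0.05  ]
side red_peg 0.88 [325.8 165.4] [ 0.5648 -0.1314  0.095 ]
side pointer 0.9 [344.7 172.3] [ 0.5218 -0.1732  0.05  ]
side pawl_hinge 0.93 [292.3 214.1] [0.5955 0.0394 0.065 ]
side ratchet 0.81 [327.4 205.8] [ 0.5405 -0.0809  0.    ]
```

View pics/top0.png

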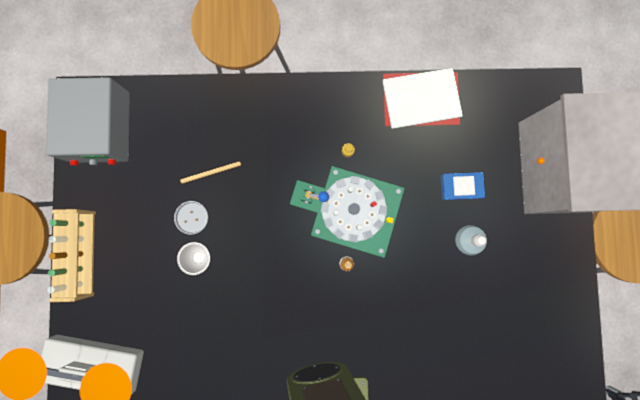

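View pics/side0.png

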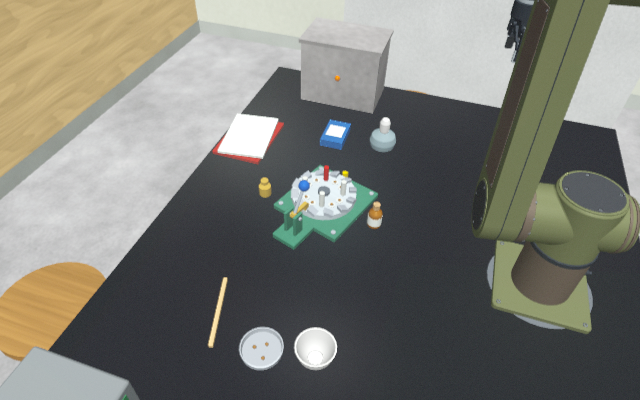

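The top view shows the device at about (353,209), the knob at (323,196), the red peg at (374,204) and the pointer at (389,220). I'll fit the base pose next, and zoom in to check it.

```bash
cat > fit.py <<'E'
from h import *
from scipy.optimize import least_squares
def bpt(p,P): 
    c,s=np.cos(p[2]),np.sin(p[2]); return np.array([p[0]+c*P[0]-s*P[1],p[1]+s*P[0]+c*P[1],P[2]])
E
python3 - <<'E'
from fit import *
pts={"pawl_knob":(0,.085,.134),"wheel_hub":(0,0,.05),"pointer":(0,-.101,.05),"pawl_hinge":(0,.125,.065),"ratchet":(0,0,0)}
obs=[];F={}
for c in ["top","side"]:
    F[c]=f=grab_frame(c)
    for n in pts:
        r=tip_of(c,n)
        if r: obs.append((c,n,np.array(r[0]["xy"])))
    r=tip_of(c,"red_peg")
    if r: obs.append((c,"red_peg",np.array(r[0]["xy"])))
def pos(p,n):
    if n=="red_peg": a=-np.pi/2+.524+p[3]; return bpt(p,(.05*np.cos(a),.05*np.sin(a),.095))
    return bpt(p,pts[n])
def res(p): return np.concatenate([proj(F[c],pos(p,n))-u for c,n,u in obs])
r=least_squares(res,[.545,-.075,np.radians(-22),0],loss="soft_l1")
print(r.x,np.degrees(r.x[2])); 
for (c,n,u),e in zip(obs,res(r.x).reshape(-1,2)): print(c,n,np.round(e,1))
for c in F:
    im=F[c]["image"][:,:,::-1].copy(); x0,y0=(270,140) if c=="top" else (250,120)
    im=cv2.resize(im[y0:y0+140,x0:x0+160],None,fx=5,fy=5,interpolation=cv2.INTER_CUBIC)[:600]
    im=cv2.resize(im,(640,480)) if False else im
    for n in list(pts)+["red_peg"]:
        u=(proj(F[c],pos(r.x,n))-[x0,y0]+.5)*5; cv2.drawMarker(im,tuple(int(v) for v in u),(255,0,255),0,10,1)
    cv2.imwrite("pics/fit_%s.png"%c,im[:600])
E
```

```text
[ 0.55329704 -0.07609336 -0.33295768  0.01168001] -19.077069976884072
top pawl_knob [0.3 0. ]
top wheel_hub [-0.8 -3.5]
top pointer [-0.4  0.8]
top pawl_hinge [0.5 1.9]
top ratchet [ 0.7 -5.3]
top red_peg [ 3.  -1.7]
side pawl_knob [-1.7 -1.4]
side wheel_hub [ 0.8 -0.2]
side pointer [0.5 3.4]
side pawl_hinge [2.2 2.8]
side ratchet [-3.5  1.3]
side red_peg [0.7 0.9]
```

View pics/fit_top.png

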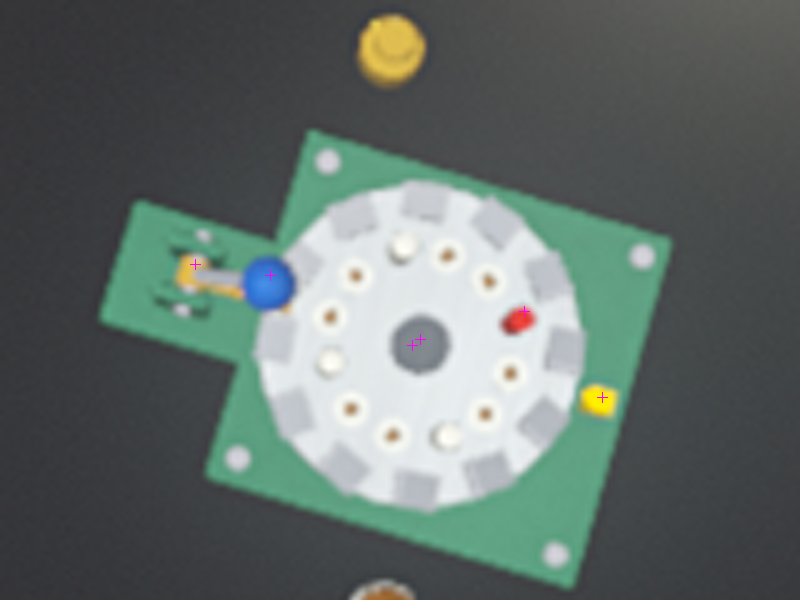

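View pics/fit_side.png

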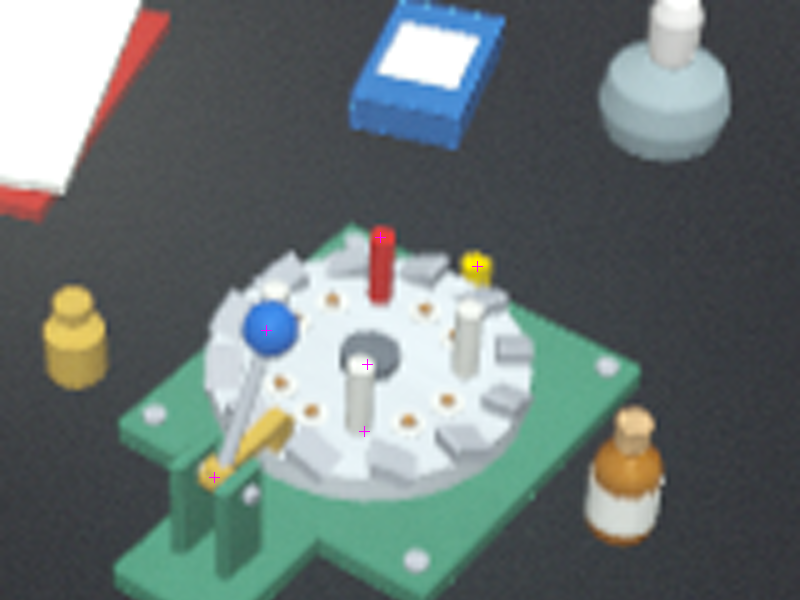

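Run:
```python
from fit import *
from scipy.optimize import least_squares
F={c:grab_frame(c) for c in ("top","side")}
Z=.016
o=[("top",(310,130),(.1,.09,Z)),("top",(672,238),(.1,-.12,Z)),("top",(575,588),(-.1,-.12,Z)),("top",(207,478),(-.1,.09,Z)),("top",(135,202),(.035,.17,Z)),("top",(100,322),(-.035,.17,Z)),("top",(420,344),(0,0,.058)),("top",(268,283),(0,.085,.134)),
("side",(352,222),(.1,-.12,Z)),("side",(120,420),(.1,.09,Z)),("side",(640,366),(-.1,-.12,Z)),("side",(115,570),(.035,.17,Z)),("side",(271,328),(0,.085,.134)),("side",(370,350),(0,0,.058))]
off={"top":(270,140),"side":(250,120)}
def res(p,cs=("top","side")): return np.concatenate([proj(F[c],bpt(p,P))-(np.array(u)/5-.5+off[c]) for c,u,P in o if c in cs])
for cs in (("top","side"),("top",),("side",)):
    r=least_squares(lambda p:res(p,cs),[.55,-.075,-.33],loss="soft_l1"); print(cs,r.x,np.degrees(r.x[2]));
    print(np.round(res(r.x,cs).reshape(-1,2),1).tolist())
    if len(cs)==2: p=r.x
np.save("pose.npy",p)
# peg angle
for c,u in (("top",(524,316)),("side",(382,236))):
    q=onz(F[c],np.array(u)/5-.5+off[c],.095); d=R.from_euler("z",-p[2]).apply(q-[p[0],p[1],0]); print(c,q,"base",d,np.hypot(*d[:2]),"wheel",np.arctan2(d[1],d[0])+np.pi/2-.524)
for n,P in (("knob",(0,.085,.134)),("peg",(.025,-.0433,.095)),("tgt",(0,-.05,.095))): print(n,bpt(p,P))
```

```text
('top', 'side') [ 0.55072396 -0.07642295 -0.31059842] -17.795978483235917
[[-0.2, -0.4], [0.7, -0.4], [0.4, -0.2], [-0.3, -0.2], [0.2, -0.6], [-0.2, -0.2], [0.6, -0.2], [0.5, 0.2], [-0.3, 0.5], [-0.5, 0.9], [1.3, 0.4], [-0.2, -0.0], [0.7, 0.9], [0.5, 0.7]]
('top',) [ 0.5500944  -0.07580576 -0.31105018] -17.821862339906712
[[-0.4, -0.2], [0.5, -0.2], [0.1, 0.1], [-0.5, 0.1], [0.0, -0.4], [-0.4, 0.0], [0.3, 0.1], [0.3, 0.5]]
('side',) [ 0.55208959 -0.07836019 -0.31126139] -17.833963692297417
[[-0.5, -0.0], [-0.7, 0.3], [1.0, -0.2], [-0.4, -0.7], [0.4, 0.3], [0.3, 0.1]]
top [ 0.56113024 -0.12491695  0.095     ] base [ 0.02472949 -0.04299315  0.095     ] 0.04959797353864482 wheel -0.0020183580199777396
side [ 0.56297933 -0.12644932  0.095     ] base [ 0.02695845 -0.04388706  0.095     ] 0.051505651703513115 wheel 0.026845157305977363
knob [0.57670238 0.00450987 0.134     ]
peg [ 0.56129402 -0.12529179  0.095     ]
tgt [ 0.53544254 -0.12403049  0.095     ]
```

```bash
python3 -m jog '[[0,0,0,0,0,-0.12,0],[0,0,0,0,0,-0.12,0],[0,0,0,0,0,-0.12,0],[0,0,0,0,0,-0.12,0],[0,0,0,0,0,-0.12,0]]' 20; python3 -m jog '[[0,0,0,0,0,-0.12,0],[0,0,0,0,0,-0.12,0],[0,0,0,0,0,-0.12,0],[0,0,0,0,0,-0.12,0],[0,0,0,0,0,0,0]]'
cat > go.py <<'E'
import sys
from fit import *
p=np.load("pose.npy"); p=np.array([.5505,-.0765,-.3108])
s=state(); Rt=R.from_quat(s["eef_rot"]); b=R.from_euler("z",-p[2]).apply(s["ee_pos"]-[p[0],p[1],0])
fb=R.from_euler("z",-p[2]).apply(s["wrist_force"])
print("t %.2f base pos"%s["t"],np.round(b,4),"force base",np.round(fb,2),"width",round(s["width"],4))
# desired: tool x = base y, tool y = base x, z down
c,sn=np.cos(p[2]),np.sin(p[2]); bx=np.array([c,sn,0]);by=np.array([-sn,c,0])
Rd=R.from_matrix(np.stack([by,bx,[0,0,-1]],1)); print("turn",np.round((Rt.inv()*Rd).as_rotvec(),4))
if len(sys.argv)>3:
    T=bpt(p,[float(v) for v in sys.argv[1:4]]); print("shift",np.round(Rt.inv().apply(T-s["ee_pos"]),4))
E
python3 go.py 0 0.04 0.23
```

```text
t: 1.92
ee_pos: [0.1544, -0.6314, 0.2314]
eef_rot: [0.908, 0.418, 0.0, 0.0]
wrist_force: [0.1, 0.4, 0.5]
width: 0.0257
t: 2.33
ee_pos: [0.1544, -0.6314, 0.2313]
eef_rot: [0.776, 0.631, 0.0, -0.0]
wrist_force: [-0.9, -0.1, 0.1]
width: 0.0
t 2.33 base pos [-0.2075 -0.6495  0.2313] force base [-0.87 -0.37  0.1 ] width 0.0
turn [-0.     -0.      0.1051]
shift [0.6639 0.2786 0.0013]
```

```bash
python3 -m jog '[[0,0,0,0,0,0.1,0],[0,0,0,0,0,0,0],[0.036,0.015,0,0,0,0,0],[0.036,0.015,0,0,0,0,0],[0.036,0.015,0,0,0,0,0]]'|tail -4; python3 go.py 0 0.04 0.23
```

```text
ee_pos: [0.2279, -0.5452, 0.2304]
eef_rot: [0.812, 0.583, -0.001, 0.0]
wrist_force: [0.6, 0.8, 1.0]
width: 0.0
t 2.75 base pos [-0.1638 -0.5449  0.2304] force base [0.33 0.93 0.98] width 0.0
turn [-0.0009  0.0021 -0.0148]
shift [ 0.5873  0.1551 -0.0009]
```

```bash
python3 -m jog '[[0.036,0.015,0,0,0,0,0],[0.036,0.015,0,0,0,0,0],[0.036,0.015,0,0,0,0,0],[0.036,0.015,0,0,0,0,0],[0.036,0.015,0,0,0,0,0]]'|tail -4; python3 go.py 0 0.04 0.23
```

```text
ee_pos: [0.3607, -0.3919, 0.2305]
eef_rot: [0.814, 0.581, -0.001, 0.001]
wrist_force: [0.6, -0.3, 0.1]
width: 0.0
t 3.17 base pos [-0.0843 -0.3584  0.2305] force base [ 0.68 -0.13  0.13] width 0.0
turn [ 0.001   0.0031 -0.0196]
shift [ 0.3999  0.0764 -0.0007]
```

```bash
python3 -m jog '[[0.038,0.008,0,0,0,-0.01,0],[0.038,0.008,0,0,0,-0.01,0],[0.038,0.008,0,0,0,0,0],[0.038,0.008,0,0,0,0,0],[0.038,0.008,0,0,0,0,0]]'|tail -4;  python3 -m jog '[[0.036,0.007,0,0,0,0,0],[0.036,0.007,0,0,0,0,0],[0.036,0.007,0,0,0,0,0],[0.036,0.006,0,0,0,0,0],[0,0,0,0,0,0,0]]'|tail -4; python3 go.py 0 0.04 0.125
python3 - <<'E'
from h import *
for c in ("wrist","top","side"):
    f=grab_frame(c); save(f,c+"1")
E
```

```text
ee_pos: [0.4622, -0.2154, 0.2314]
eef_rot: [0.808, 0.589, -0.0, 0.004]
wrist_force: [1.3, -0.9, 1.3]
width: -0.0003
ee_pos: [0.5365, -0.0738, 0.2327]
eef_rot: [0.806, 0.592, 0.002, 0.005]
wrist_force: [-0.3, -0.3, 0.0]
width: -0.0003
t 4.00 base pos [-0.0141 -0.0017  0.2327] force base [-0.22 -0.35  0.03] width -0.0003
turn [0.01   0.0023 0.0061]
shift [0.0419 0.0133 0.1077]
```

View pics/wrist1.png

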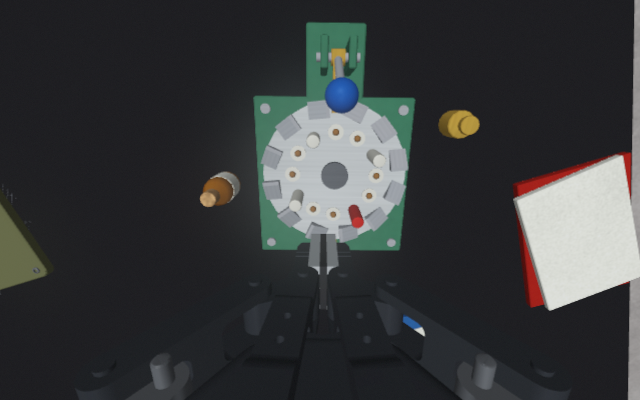

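View pics/side1.png

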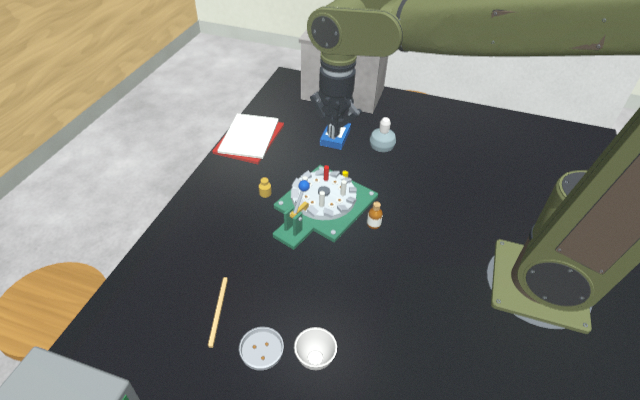

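The wrist view shows the knob at (342,95), the hub at (334,176), the red peg top at (358,222) and the shut fingertips at about (323,240). I'll check my pose against this camera's calibration.

Run:
```python
from fit import *
f=grab_frame("wrist"); K,Rm,t=cam(f); print("cam",-Rm.T@t,K[0,0])
p=np.array([.5505,-.0765,-.3108])
for n,P in dict(knob=(0,.085,.134),hub=(0,0,.058),peg=(.025,-.0433,.095),c1=(.1,.09,.016),c2=(-.1,.09,.016),c3=(-.1,-.12,.016),t1=(.035,.17,.016),hinge=(0,.125,.065)).items(): print(n,np.round(proj(f,bpt(p,P)),1))
s=state(); print("tcp",proj(f,s["ee_pos"])); Rt=R.from_quat(s["eef_rot"])
for d in ((.011,.0145,0),(.011,-.0145,0),(-.011,-.0145,0),(.011,0.0145,-.03)): print(d,proj(f,s["ee_pos"]+Rt.apply(d)))
im=f["image"][:,:,::-1]; cv2.imwrite("pics/wcrop.png",cv2.resize(im[190:340,230:430],None,fx=4,fy=4))
```

```text
cam [ 0.55687023 -0.00579048  0.37450391] 276.9586060614613
knob [339.4  89.6]
hub [333.7 172.1]
peg [357.7 218.6]
c1 [415.2  92.2]
c2 [250.5  91.8]
c3 [261.6 247.8]
t1 [365.   16.5]
hinge [335.7  51.9]
tcp [322.35639195 250.50283719]
(0.011, 0.0145, 0) [348.23071759 232.92054614]
(0.011, -0.0145, 0) [296.52947186 232.83123879]
(-0.011, -0.0145, 0) [297.51048632 267.38628954]
(0.011, 0.0145, -0.03) [353.96092366 260.42760416]
```

View pics/wcrop.png

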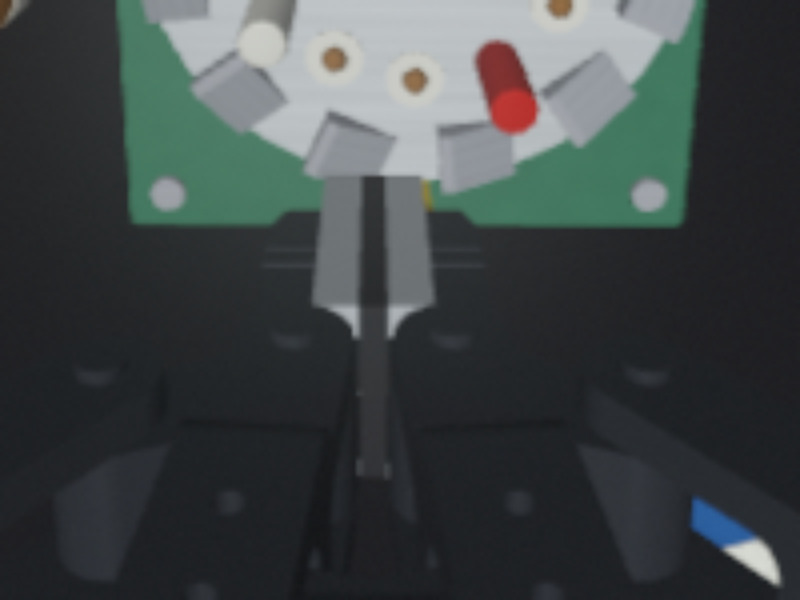

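```bash
python3 -m jog '[[0.012,0.0045,0.02,0.01,0,0,0],[0.012,0.0045,0.025,0,0,0,0],[0.008,0.003,0.03,0,0,0,0],[0,0,0.02,0,0,0,0],[0,0,0.01,0,0,0,0]]'|tail -4; python3 go.py 0 0.035 0.122
```

```text
ee_pos: [0.5586, -0.0616, 0.1303]
eef_rot: [0.812, 0.584, 0.001, 0.007]
wrist_force: [-0.2, 0.3, 0.1]
width: -0.0
t 4.62 base pos [0.0031 0.0166 0.1303] force base [-0.31  0.25  0.09] width -0.0
turn [ 0.0123  0.0057 -0.0132]
shift [ 0.0184 -0.0035  0.0082]
```

```bash
python3 -m jog '[[0.008,-0.003,0.008,0.012,0.006,-0.012,0],[0.008,0,0,0,0,0,0],[0.008,0,0,0,0,0,0],[0,0,0,0,0,0,0],[0,0,0,0,0,0,0]]'|tail -4; python3 go.py 0 0.058 0.122
python3 - <<'E'
from h import *
for c in ("wrist","side"):
    f=grab_frame(c); im=f["image"][:,:,::-1]
    cv2.imwrite("pics/%s2.png"%c,im if c=="wrist" else cv2.resize(im[100:250,230:430],None,fx=4,fy=4))
E
```

```text
ee_pos: [0.5623, -0.0396, 0.1215]
eef_rot: [0.81, 0.586, -0.001, -0.001]
wrist_force: [-0.6, -0.1, 0.1]
width: 0.0002
t 5.03 base pos [-0.      0.0387  0.1215] force base [-0.56 -0.25  0.06] width 0.0002
turn [-0.0029 -0.0006 -0.007 ]
shift [ 0.0193 -0.0001 -0.0005]
```

View pics/wrist2.png

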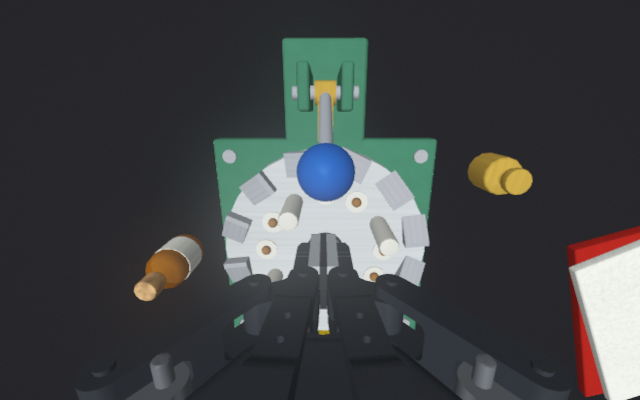

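View pics/side2.png

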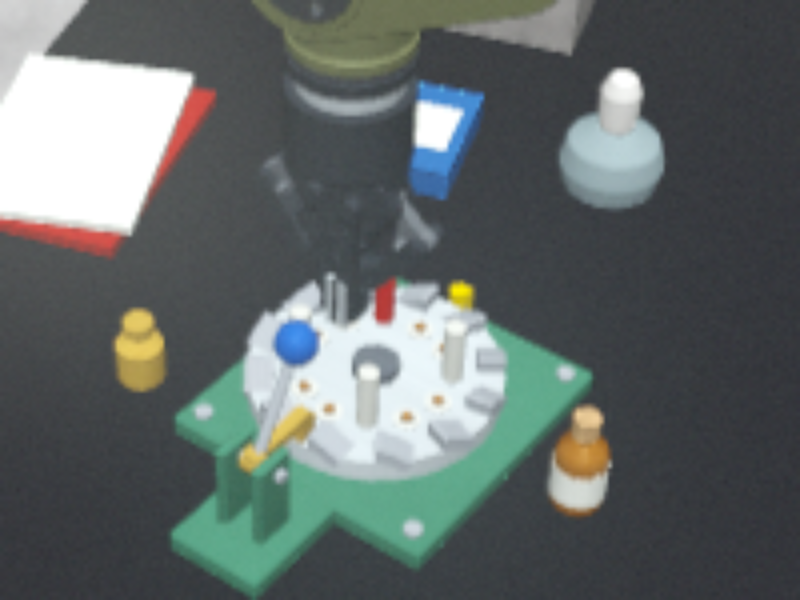

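The finger's front edge is at row 234, the knob's near edge at row 201, and both are centred on column 325. Now I'll push outward gently.

```bash
python3 -m jog '[[0.006,0,0,0,0,0,0],[0.006,0,0,0,0,0,0],[0.006,0,0,0,0,0,0],[0.006,0,0,0,0,0,0],[0.006,0,0,0,0,0,0]]'|tail -2; python3 go.py 0 0.122 0.122;python3 -m jog '[[0.006,0,0,0,0,0,0],[0.006,0,0,0,0,0,0],[0.006,0,0,0,0,0,0],[0.006,0,0,0,0,0,0],[0.006,0,0,0,0,0,0]]'|tail -2; python3 go.py 0 0.122 0.122
```

```text
wrist_force: [-0.4, -0.3, 1.2]
width: -0.0002
t 5.55 base pos [0.002  0.0703 0.1248] force base [-0.28 -0.36  1.22] width -0.0002
turn [ 0.0026 -0.0001 -0.0082]
shift [ 0.0517 -0.0024  0.0028]
wrist_force: [0.0, 0.2, 0.5]
width: 0.0002
t 5.97 base pos [0.0022 0.1043 0.1249] force base [-0.01  0.19  0.49] width 0.0002
turn [ 0.0028 -0.0004 -0.0074]
shift [ 0.0177 -0.0023  0.0029]
```

```bash
python3 -m jog '[[0.005,0,0,0,0,0,0],[0.005,-0.001,0,0,0,0,0],[0.005,-0.001,0,0,0,0,0],[0.003,0,0,0,0,0,0],[0,0,0,0,0,0,0]]'|tail -2; python3 go.py 0 0.122 0.122
python3 - <<'E'
from h import *
for c in ("wrist","side"):
    f=grab_frame(c); im=f["image"][:,:,::-1]
    cv2.imwrite("pics/%s3.png"%c,im if c=="wrist" else cv2.resize(im[100:250,230:430],None,fx=4,fy=4))
E
```

```text
wrist_force: [-1.3, -0.1, -0.4]
width: 0.0
t 6.38 base pos [-0.0005  0.1261  0.1241] force base [-1.2  -0.44 -0.37] width 0.0
turn [ 0.0014 -0.0012 -0.0059]
shift [-0.0041  0.0006  0.0021]
```

View pics/wrist3.png

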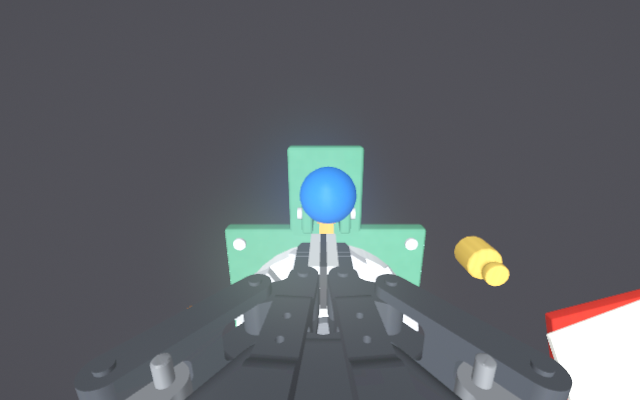

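View pics/side3.png

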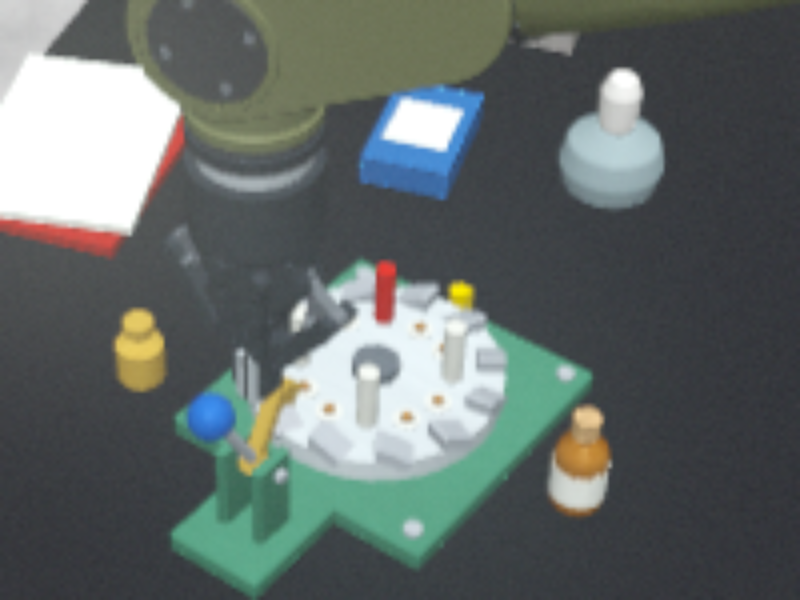

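The pawl lies over at its stop, with the knob at (211,416) in the side crop and the peg unmoved. I'll raise the tool and go round to the counterclockwise side of the red peg.

```bash
python3 -m jog '[[-0.005,0,-0.02,0,0,0,0],[-0.01,0.005,-0.02,0,0,0,0],[-0.03,0.01,-0.01,0,0,0,0],[-0.03,0.01,0,0,0,0,0],[-0.03,0.01,0,0,0,0,0]]'|tail -2;python3 -m jog '[[-0.025,0.01,0,0,0,0,0],[-0.025,0.01,0,0,0,0,0],[-0.02,0.005,0,0,0,0,0],[0,0,0,0,0,0,0],[0,0,0,0,0,0,0]]'|tail -2; python3 go.py 0.055 -0.047 0.075
```

```text
wrist_force: [1.7, -0.1, -0.0]
width: 0.0
wrist_force: [0.3, 0.7, -0.5]
width: 0.0001
t 7.32 base pos [ 0.0604 -0.06    0.1768] force base [ 0.03  0.76 -0.54] width 0.0001
turn [ 0.0025  0.0011 -0.007 ]
shift [ 0.0131 -0.0057  0.1018]
```

```bash
python3 -m jog '[[0.007,-0.003,0.02,0,0,-0.007,0],[0.005,-0.002,0.02,0,0,0,0],[0,0,0.01,0,0,0,0],[0,0,0,0,0,0,0],[0,0,0,0,0,0,0]]'|tail -2; python3 go.py 0.055 -0.047 0.075
python3 - <<'E'
from h import *
for c in ("wrist","side"):
    f=grab_frame(c); im=f["image"][:,:,::-1]
    cv2.imwrite("pics/%s4.png"%c,im if c=="wrist" else cv2.resize(im[100:250,230:430],None,fx=4,fy=4))
E
```

```text
wrist_force: [0.2, -0.2, 0.7]
width: -0.0001
t 7.73 base pos [ 0.0556 -0.0456  0.1267] force base [ 0.26 -0.14  0.65] width -0.0001
turn [0.0051 0.0003 0.0009]
shift [-0.0014 -0.0008  0.0517]
```

View pics/wrist4.png

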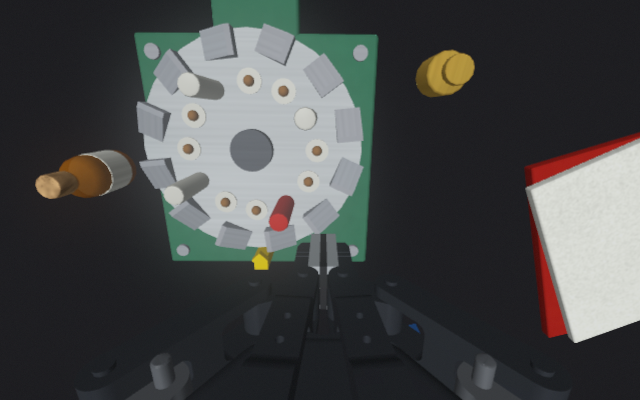

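View pics/side4.png

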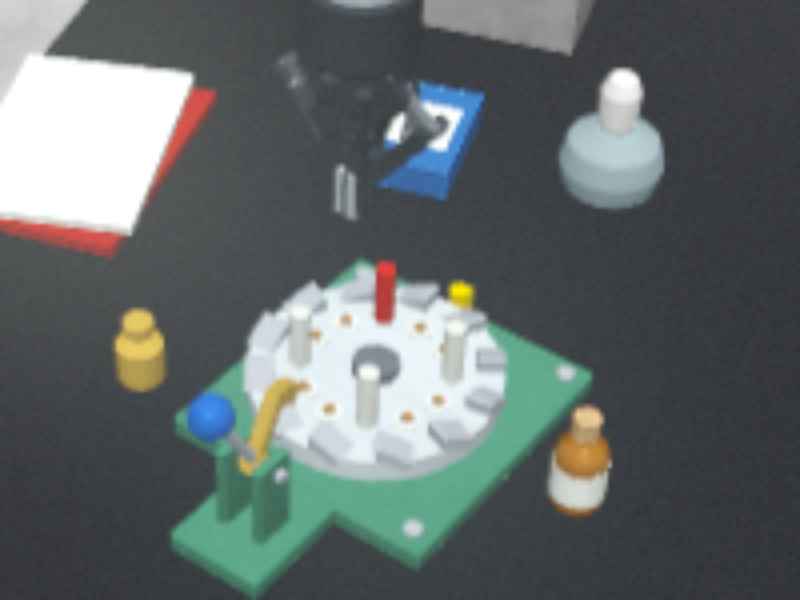

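The pawl has stayed up without the tool, and the red peg is to the left of the finger. Descending beside it.

```bash
python3 -m jog '[[0,0,0.014,0,0,0,0],[0,0,0.014,0,0,0,0],[0,0,0.014,0,0,0,0],[0,0,0.007,0,0,0,0],[0,0,0,0,0,0,0]]'|tail -2; python3 go.py 0.0143 -0.048 0.075
python3 - <<'E'
from h import *
f=grab_frame("wrist"); save(f,"wrist5")
E
```

```text
wrist_force: [-0.4, 0.2, -0.0]
width: -0.0002
t 8.25 base pos [ 0.059  -0.0458  0.0777] force base [-0.43  0.11 -0.02] width -0.0002
turn [0.0131 0.0004 0.0008]
shift [-0.0022 -0.0447  0.0021]
```

View pics/wrist5.png

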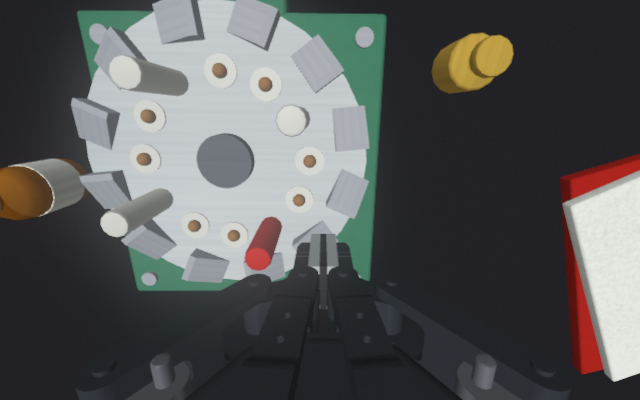

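```bash
python3 -m jog '[[0,-0.005,0.002,0.006,0,0,0],[0,-0.005,0,0,0,0,0],[0,-0.005,0,0,0,0,0],[0,-0.005,0,0,0,0,0],[0,-0.005,0,0,0,0,0]]'|tail -2; python3 go.py 0.0143 -0.048 0.075; python3 -m jog '[[0,-0.003,0,0,0,0,0],[0,-0.003,0,0,0,0,0],[0,-0.003,0,0,0,0,0],[0,0,0,0,0,0,0],[0,0,0,0,0,0,0]]'|tail -2; python3 go.py 0.0143 -0.048 0.075
cat > peg.py <<'E'
from fit import *
import sys
p=np.array([.5505,-.0765,-.3108])
for c in ("side","top"):
    f=grab_frame(c); im=f["image"][:,:,::-1]
    u0=proj(f,bpt(p,(0,0,.05))).astype(int); cr=im[u0[1]-60:u0[1]+60,u0[0]-75:u0[0]+75]
    cv2.imwrite("pics/%s_%s.png"%(c,sys.argv[1]),cv2.resize(cr,None,fx=5,fy=5,interpolation=cv2.INTER_CUBIC))
    r=tip_of(c,"red_peg")
    for d in r[:1]:
        q=onz(f,d["xy"],.095); b=R.from_euler("z",-p[2]).apply(q-[p[0],p[1],0]); print(c,d["p"],"peg base",np.round(b,4),"wheel",np.arctan2(b[1],b[0])+np.pi/2-.524)
f=grab_frame("wrist"); save(f,"wrist_"+sys.argv[1])
E
python3 peg.py a
```

```text
wrist_force: [1.7, -2.5, -1.7]
width: 0.0002
t 8.72 base pos [ 0.0362 -0.0472  0.0782] force base [ 2.42 -1.89 -1.74] width 0.0002
turn [0.0163 0.0029 0.001 ]
shift [-0.0008 -0.0219  0.0029]
wrist_force: [1.5, -1.0, 0.1]
width: 0.0001
t 9.13 base pos [ 0.0252 -0.0472  0.0797] force base [ 1.69 -0.52  0.07] width 0.0001
turn [0.0179 0.0025 0.0006]
shift [-0.0008 -0.011   0.0045]
side 0.98 peg base [ 0.0063 -0.0502  0.095 ] wheel -0.3996407981802146
top 0.83 peg base [ 0.0029 -0.0502  0.095 ] wheel -0.4659664201553817
```

View pics/side_a.png

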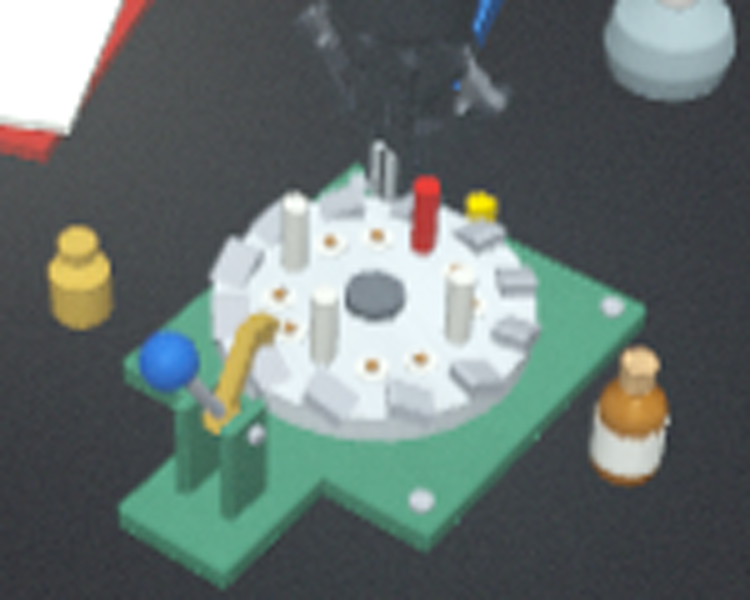

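View pics/wrist_a.png

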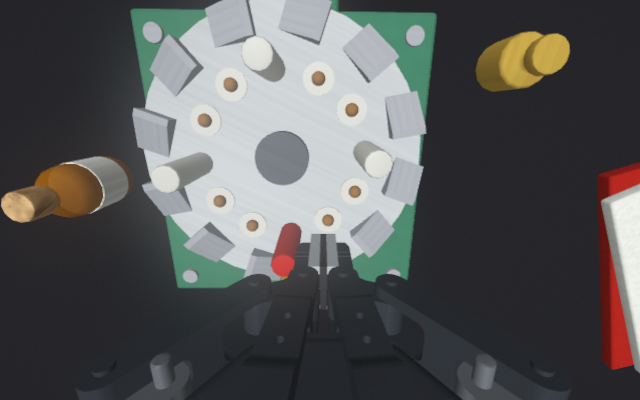

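The pawl is still up and the wheel is at about -0.42. I'll make a small further push and then measure with all four pegs.

```bash
python3 -m jog '[[0,-0.002,0,0,0,0,0],[0,-0.002,0,0,0,0,0],[0,-0.0005,0,0,0,0,0],[0,0,0,0,0,0,0],[0,0,0,0,0,0,0]]'|tail -2; python3 go.py 0.02 -0.048 0.078
python3 peg.py b
```

```text
wrist_force: [0.9, -1.0, -0.4]
width: 0.0001
t 9.80 base pos [ 0.0213 -0.0473  0.0795] force base [ 1.13 -0.73 -0.41] width 0.0001
turn [0.019  0.0029 0.0008]
shift [-0.0007 -0.0013  0.0015]
side 0.97 peg base [ 0.0144 -0.0604  0.095 ] wheel -0.2905894679162606
top 0.8 peg base [ 0.002  -0.0435  0.095 ] wheel -0.47779621405237305
```

View pics/side_b.png

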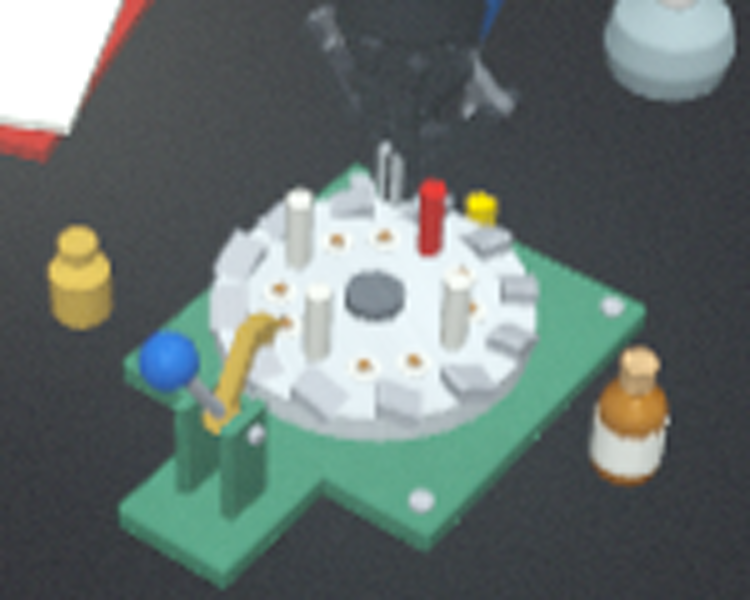

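```bash
cat > wfit.py <<'E'
from fit import *
from scipy.optimize import least_squares
def wf(tops,c="side",p=np.array([.5505,-.0765,-.3108])):
    # tops: red, then +90,+180,+270 ccw ; crop coords x5
    f=grab_frame(c); u0=proj(f,bpt(p,(0,0,.05))).astype(int); off=u0-[75,60]
    U=np.array(tops)/5-.5+off
    def m(w,z=.095): 
        return np.array([proj(f,bpt(p,(.05*np.cos(a),.05*np.sin(a),z))) for a in -np.pi/2+.524+w+np.arange(4)*np.pi/2])
    r=least_squares(lambda v:(m(v[0])+v[1:]-U).ravel(),[-.4,0,0]); print("wheel",r.x[0],"shift",r.x[1:],np.round(r.fun,1))
    r=least_squares(lambda v:(m(v[0])-U).ravel(),[-.4]); print("noshift",r.x)
E
python3 - <<'E'
from wfit import *
wf([(433,188),(300,196),(318,292),(458,279)])
wf([(427,184),(295,201),(325,296),(461,274)])
E
```

```text
wheel -0.5339258337507765 shift [-0.67632748 -0.54376764] [ 0.1  0.  -0.1  0.4  0.  -0.4 -0.1 -0. ]
noshift [-0.53392554]
wheel -0.4501130021550797 shift [-0.72631182 -0.54377787] [-0.1  0.2 -0.   0.3 -0.  -0.5  0.2  0. ]
noshift [-0.45011289]
```

The four pegs agree on -0.534 with residuals under 0.5 px. I'll check for bias against the start image while backing off and rising.

```bash
python3 -m jog '[[0,0.005,0,0,0,0,0],[0,0.01,0,0,0,0,0],[0,0.008,-0.005,0,0,0,0],[0,0,-0.03,0,0,0,0],[0,0,-0.04,0,0,0,0]]'|tail -2; python3 -m jog '[[0,0,-0.02,-0.006,0,0,0],[0.03,-0.006,0,-0.006,0,0,0],[0.037,-0.008,0,0,0,0,0],[0.037,-0.008,0,0,0,0,0],[0.037,-0.008,0,0,0,0,0]]'|tail -2;  python3 go.py 0 0.215 0.125
python3 - <<'E'
from wfit import *
p=np.array([.5505,-.0765,-.3108]); f=grab_frame("side"); u0=proj(f,bpt(p,(0,0,.05))).astype(int); d=(np.array([250,120])-(u0-[75,60]))*5
wf([np.array(v)+d for v in [(382,236),(275,290),(360,364),(468,310)]])
E
python3 peg.py c
```

```text
wrist_force: [0.1, 0.3, 0.9]
width: -0.0001
wrist_force: [-0.3, 0.4, 0.6]
width: 0.0004
t 10.98 base pos [0.0208 0.0934 0.1816] force base [-0.36  0.28  0.57] width 0.0004
turn [ 0.0304  0.0013 -0.012 ]
shift [ 0.1214 -0.0239  0.0557]
wheel -0.017618063974076097 shift [-0.87633796 -0.29384412] [ 0.   0.1 -0.1 -0.2 -0.1  0.2  0.1 -0.2]
noshift [-0.01761892]
side 0.84 peg base [ 0.0106 -0.054   0.095 ] wheel -0.33091492495606323
top 0.63 peg base [-0.0018 -0.0502  0.095 ] wheel -0.560815017267442
```

View pics/side_c.png

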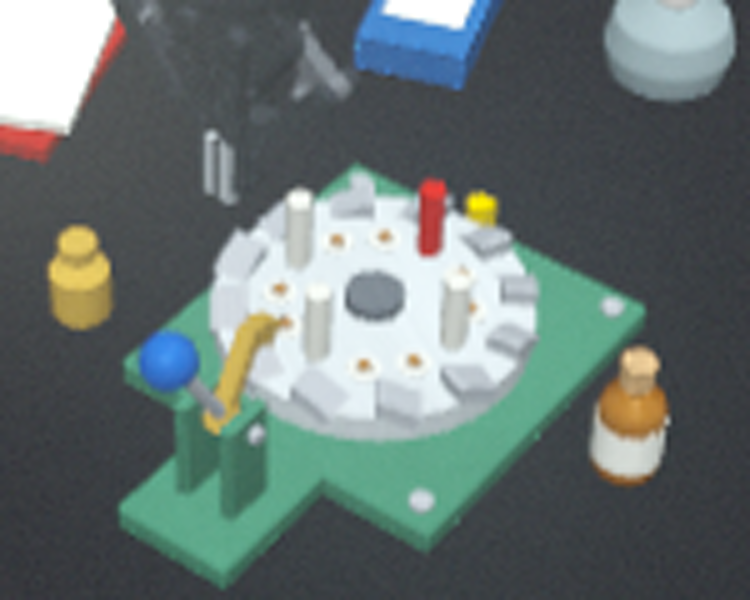

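The wheel has stayed put: it is -0.516 relative to its start, with the pawl still up. I'll go round over the knob to its outer side.

```bash
python3 -m jog '[[0.03,-0.006,0,0.015,0,0,0],[0.03,-0.006,0,0.015,0,0,0],[0.03,-0.006,0,0,0,-0.01,0],[0.02,-0.004,0,0,0,0,0],[0.008,0,0,0,0,0,0]]'|tail -2;  python3 go.py 0 0.215 0.125
```

```text
wrist_force: [0.1, 0.2, -0.8]
width: 0.0001
t 11.75 base pos [0.0032 0.2042 0.1788] force base [-0.01  0.2  -0.77] width 0.0001
turn [-0.0043  0.0039 -0.018 ]
shift [ 0.0109 -0.0031  0.0538]
```

```bash
python3 -m jog '[[0.012,-0.003,0,0,0,-0.01,0],[0.003,0,0.012,0,0,0,0],[0,0,0.018,0,0,0,0],[0,0,0.016,0,0,0,0],[0,0,0.006,0,0,0,0]]'|tail -2;  python3 go.py 0 0.19 0.122; python3 peg.py d
```

```text
wrist_force: [-1.8, 0.4, -0.8]
width: 0.0
t 12.17 base pos [0.0037 0.2174 0.1255] force base [-1.81 -0.2  -0.8 ] width 0.0
turn [ 0.0003  0.0034 -0.0107]
shift [-0.0274 -0.0034  0.0036]
side 0.69 peg base [-0.0066 -0.0509  0.095 ] wheel -0.6522749404436203
top 0.87 peg base [-0.0038 -0.0553  0.095 ] wheel -0.5926374371069234
```

View pics/side_d.png

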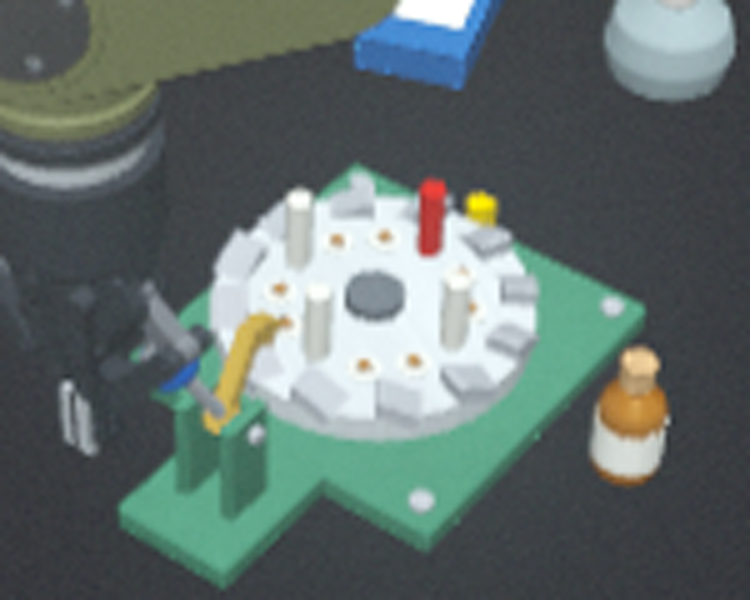

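```bash
python3 -m jog '[[-0.006,-0.001,0.002,0,0,0,0],[-0.006,-0.001,0,0,0,0,0],[-0.006,-0.001,0,0,0,0,0],[-0.006,0,0,0,0,0,0],[-0.006,0,0,0,0,0,0]]'|tail -2;  python3 go.py 0 0.14 0.124;python3 -m jog '[[-0.006,0,0,0,0,0,0],[-0.006,0,0,0,0,0,0],[-0.006,0,0,0,0,0,0],[-0.006,0,0,0,0,0,0],[-0.006,0,0,0,0,0,0]]'|tail -2;  python3 go.py 0 0.14 0.124
```

```text
wrist_force: [1.5, 0.9, 0.7]
width: 0.0002
t 12.83 base pos [0.004  0.1875 0.1322] force base [1.1  1.34 0.68] width 0.0002
turn [ 0.012  -0.0027 -0.0098]
shift [-0.0475 -0.0037  0.008 ]
wrist_force: [0.5, 0.2, -0.6]
width: 0.0001
t 13.25 base pos [0.0042 0.1539 0.1335] force base [ 0.37  0.34 -0.57] width 0.0001
turn [ 0.0142 -0.0036 -0.0105]
shift [-0.014  -0.0042  0.0094]
```

```bash
python3 -m jog '[[-0.005,-0.001,0.003,0,0,0,0],[-0.005,-0.001,0.002,0,0,0,0],[-0.004,0,0,0,0,0,0],[0,0,0,0,0,0,0],[0,0,0,0,0,0,0]]'|tail -2;  python3 go.py 0 0.14 0.124; python3 peg.py e
```

```text
wrist_force: [0.3, -0.0, -0.1]
width: 0.0002
t 13.67 base pos [0.0012 0.1362 0.1266] force base [ 0.3   0.07 -0.14] width 0.0002
turn [ 0.0121 -0.0021 -0.0121]
shift [ 0.0037 -0.0013  0.0026]
side 0.68 peg base [ 0.0086 -0.0572  0.095 ] wheel -0.37537755678263895
top 0.68 peg base [-0.004  -0.0439  0.095 ] wheel -0.6141800523089562
```

View pics/side_e.png

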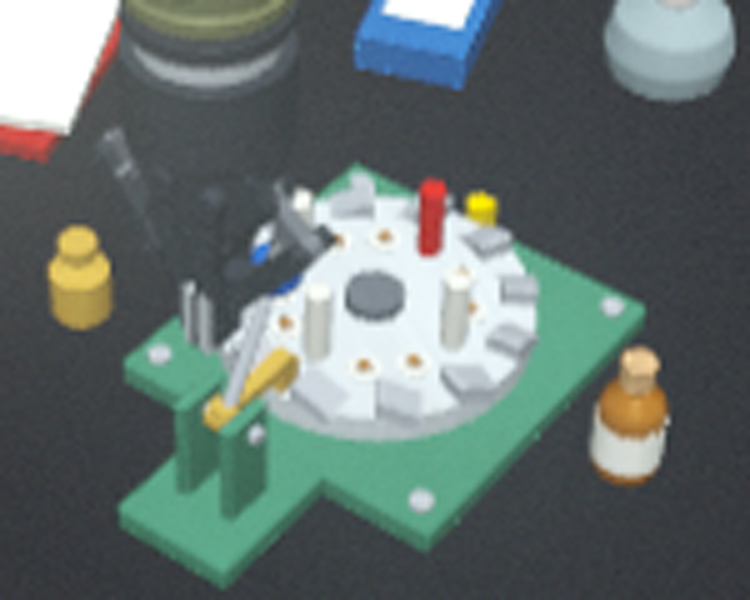

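View pics/wrist_e.png

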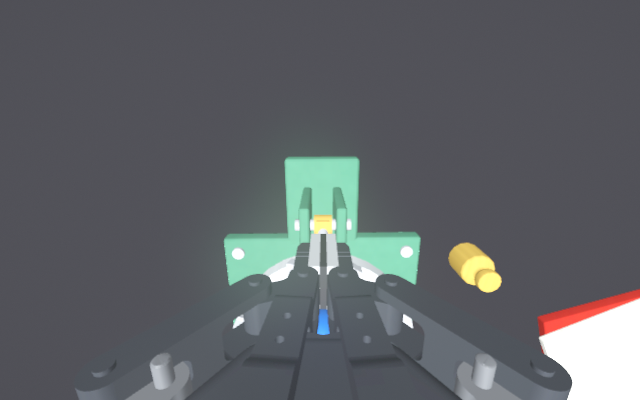

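The pawl has dropped. I'll withdraw outward and up, then check whether it is fully seated.

```bash
python3 -m jog '[[0.02,0,-0.01,0,0,0,0],[0.03,0,-0.025,0,0,0,0],[0.03,0,-0.035,0,0,0,0],[0.035,0,-0.02,0,0,0,0],[0.03,0,0,0,0,0,0]]'|tail -4; python3 -m jog '[[0.03,0,-0.02,0,0,0,0],[0.03,0,0,0,0,0,0],[0.02,0,0,0,0,0,0],[0,0,0,0,0,0,0],[0,0,0,0,0,0,0]]'|tail -2;  python3 go.py; python3 peg.py f
```

```text
ee_pos: [0.6376, 0.1912, 0.2169]
eef_rot: [0.814, 0.581, 0.001, 0.003]
wrist_force: [1.2, -0.4, 0.8]
width: 0.0002
wrist_force: [0.2, 0.1, 0.1]
width: -0.0004
t 14.75 base pos [0.0013 0.3737 0.2415] force base [0.18 0.19 0.14] width -0.0004
turn [ 0.0118 -0.005  -0.0107]
side 0.75 peg base [ 0.0027 -0.056   0.095 ] wheel -0.4763544472177035
top 0.57 peg base [-0.0045 -0.0494  0.095 ] wheel -0.6145559631994524
```

View pics/side_f.png

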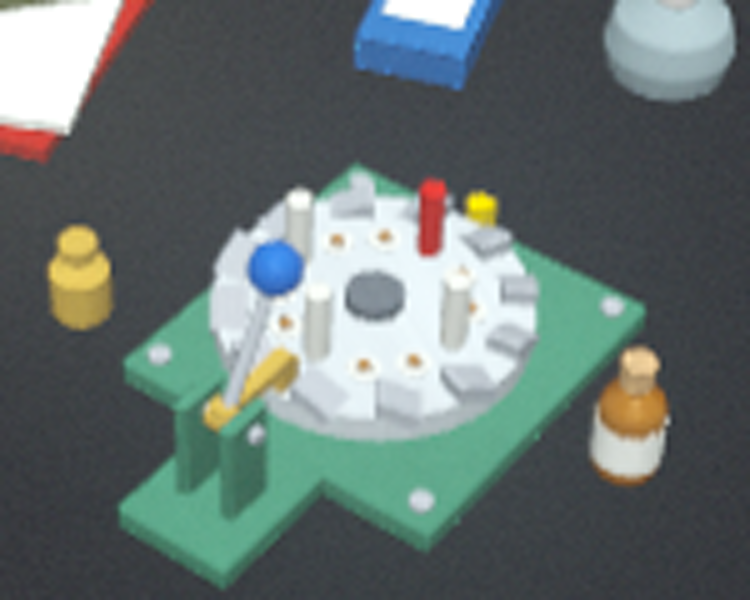

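Now I'll compare the pawl with the start image numerically, using the knob's colour centroid, along with the bystander positions.

Run:
```python
from wfit import *
p=np.array([.5505,-.0765,-.3108])
def blue(im,u0):
    h=cv2.cvtColor(im,cv2.COLOR_BGR2HSV); m=cv2.inRange(h,(105,150,60),(125,255,255)); M=np.zeros_like(m); x,y=u0; M[y-30:y+30,x-30:x+30]=255
    mo=cv2.moments(m&M,True); return np.array([mo["m10"],mo["m01"]])/mo["m00"],mo["m00"]
for c in ("side","top"):
    f=grab_frame(c); a=cv2.imread("pics/%s0.png"%c); b=f["image"][:,:,::-1].copy(); save(f,c+"_end")
    def kn(t): th=t-np.pi/6; return bpt(p,(0,.125+.08*np.sin(th),.065+.08*np.cos(th)))
    u0=proj(f,kn(0)).astype(int); print(c,"start",blue(a,u0),"now",blue(b,u0),"pred 0,.05,.1,.2",[np.round(proj(f,kn(t)),2).tolist() for t in (0,.05,.1,.2)])
    d=np.abs(a.astype(int)-b).max(2)>40; n,_,st,_=cv2.connectedComponentsWithStats(d.astype(np.uint8)); print([s[:5].tolist() for s in st[1:] if s[4]>8])
    if c=="side": wf([(433,188),(300,196),(318,292),(458,279)])
```

```text
side start (array([303.5375, 185.2125]), 80.0) now (array([303.5375, 185.2125]), 80.0) pred 0,.05,.1,.2 [[304.53, 185.94], [303.64, 186.13], [302.72, 186.4], [300.8, 187.16]]
[[309, 0, 331, 246, 30754], [149, 43, 231, 144, 16247], [323, 165, 7, 17, 89], [332, 167, 6, 17, 83], [306, 169, 6, 5, 18], [542, 168, 41, 17, 253], [564, 172, 53, 94, 1954], [303, 176, 4, 4, 10], [308, 179, 3, 4, 9], [483, 178, 5, 43, 48], [340, 180, 7, 15, 49], [217, 187, 15, 20, 138], [337, 189, 6, 12, 38], [319, 191, 6, 15, 78], [310, 192, 5, 12, 49], [202, 211, 10, 18, 91], [573, 229, 67, 91, 2352], [574, 272, 4, 14, 15]]
wheel -0.5339258337507765 shift [-0.67632748 -0.54376764] [ 0.1  0.  -0.1  0.4  0.  -0.4 -0.1 -0. ]
noshift [-0.53392554]
top start (array([323.01333333, 196.34666667]), 75.0) now (array([323.01333333, 196.34666667]), 75.0) pred 0,.05,.1,.2 [[323.64, 196.4], [322.27, 195.92], [320.87, 195.44], [317.94, 194.46]]
[[96, 84, 112, 122, 5678], [193, 117, 5, 7, 22], [196, 127, 4, 3, 11], [105, 139, 148, 261, 17263], [347, 189, 5, 4, 11], [357, 189, 4, 5, 12], [370, 201, 7, 6, 36], [335, 202, 3, 4, 9], [370, 211, 7, 6, 36], [356, 226, 4, 4, 10], [230, 303, 4, 10, 20], [290, 378, 76, 22, 1320], [605, 386, 35, 14, 300]]
```

View pics/side_end.png

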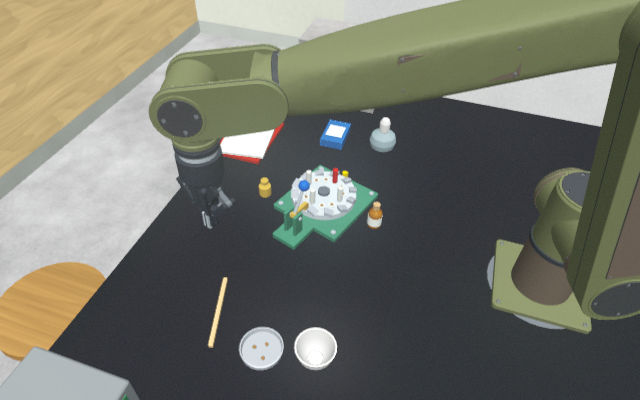

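The knob is at exactly its start pixel in both views, so the pawl is fully down. The wheel reads about -0.53, the bystanders have not moved, and the arm is clear. Handing in.

Run:
```python
from h import *
print(state()["t"],state()["qvel"].round(4)); print(finish_job())
```

```text
15.15 [ 0.0002  0.0003 -0.0039 -0.0016  0.0018  0.0004]
the job is handed in; nothing more can be done
None
```

The wheel is back one notch, the pawl is down in that notch, and I handed the job in at 15.2 s with no verdict returned. With closed fingertips I pushed the knob outward until the pawl fell over and stayed up. I then pushed the red peg clockwise to the pointer line, pushed the knob back so the pawl dropped, and drew the arm clear.

**Last checks:**
- **Pawl:** the knob is at the same pixel as at the start in both the top and side pictures, so the pawl is fully down.
- **Wheel:** a fit to the four peg tops in the side view gives -0.534 rad, or about -0.516 relative to the same fit on the start picture.
- **Forces:** wrist readings stayed at 3.5 N or less at the points where I sampled them; I did not have a continuous record.
- **Bystanders:** comparing the start and end pictures showed no change at any of them.

**Disagreements:**
- The trained network's single-point readings of the red peg scattered widely once it had moved, from about -0.29 to -0.65 rad. I relied on the four-peg fit instead.
- The wrist camera's projections were about 4 to 5 pixels off from the pose fitted with the other two cameras.

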